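# Meter two D cells out of the slide-gate dispenser into a bin

## Task

Lay the blue catch bin, which stands on its end, down flat with its mouth up and set it under the chute outlet of the battery dispenser. Then pull the orange-handled slide gate partway open so that exactly two cells roll out into the bin, and push the gate fully shut again, with the other two cells still in their lanes. Leave the bin lying there at the outlet with the two cells in it, and leave the other things on the table alone.

Things in the scene. Friction and masses are not known exactly. Their poses are not given: they have to be found in the camera images.
- dispenser: Fixed grey dispenser, clear upper sides and fixed cover, 73 (x) x 160 (y) x 179 mm high on a 120 x 190 x 6 mm foot plate. Origin: centre of its underside, on the table; z up, +y to the outlet end, -y to the gate handle. Four lanes along y (centres +57, +19, -19, -57 mm) hold one cell each, lying along x on the flat gate (z = 131 mm). Yaw varies by 0.25 rad. Below, a chute slopes to the outlet.
- outlet (a point): Middle of the chute's lip at the dispenser's +y end, 58 mm above the table; the underside of the lip is 54 mm above the table. The chute is 65 mm wide and its cheeks reach out to y = +103 mm. Same axes as the dispenser.
- catch_spot (a point): Point on the table 43 mm beyond the lip: a good place for the middle of the bin (the bin's near wall, outer face at dispenser y = +88 mm, then lies 12 mm under the lip). Cells roll off the lip along +y of the dispenser.
- gate (a joint): Slide of the gate, m: 0 = fully shut (hard stop), grows as the gate is pulled along -y of the dispenser, to 0.15. Friction about 3 N plus the drag of the cells; stays where left. May start up to 6 mm ajar. Cells fall one by one from the outlet end: first at about 0.037, second at about 0.075, third at about 0.113 (it begins to sink into the gap from 0.097).
- gate_handle (a point): Middle of the orange handle block standing on the gate's outer end: 50 (x) x 14 (y) x 44 mm tall, point at z = 148 mm, 14 mm below its top. 45 mm of free gap between it and the dispenser's end wall when shut; the gate plate passes 17 mm below the point. Axes as the dispenser's; pinch it from above across its 14 mm.
- bin: Loose blue open bin, 0.2 kg, 111 long, 86 wide, 45 mm deep outside, 3 mm walls, handle tab on one end. Starts standing on the other end, handle up, floor towards the robot base (within about 0.6 rad), mouth away. Origin: centre of the end it stands on. z: along its length to the handle; y: across its width; +x: out of its mouth (x up = lying flat, origin then 22.5 mm above the table).
- bin_handle (a point): Middle of the handle tab: 30 mm wide (bin y), 12 mm thick (bin x), 45 mm long (bin z); 135 mm from the bin's origin along its z and 7.5 mm along its x (30 mm above the table when the bin lies flat). Pinch it across its 30 mm. Leant more than about 0.4 rad towards its floor side and let go, the bin falls flat by itself.
- bin_mid (a point): Middle of the bin's inner floor, 55.5 mm along bin z from its origin, -19.5 mm along bin x.
- cell_1_center (a point): Centre of the first D cell (black and copper cylinder, 33 mm diameter, 61 mm long, 0.13 kg), in the lane nearest the outlet.
- cell_2_center (a point): Centre of the second such cell, next lane.
- cell_3_center (a point): Centre of the third such cell; must stay in its lane.
- cell_4_center (a point): Centre of the fourth such cell, in the lane nearest the handle; must stay.
- mug: Bystander: brown mug, 92 x 127 x 95 mm, origin under its centre.
- multimeter: Bystander: yellow and black meter lying flat, 150 x 80 x 45 mm, origin under its centre.
- solder_spool: Bystander: blue reel on its flange, 62 mm across, 32 mm high, origin under its centre.
- tape_roll: Bystander: black tape roll lying flat, 58 mm across, 19 mm high, origin under its centre.

How it is judged:
By the outcome, as a careful person would: the job done as asked, in the order asked, and still so for the second after the job is handed in, with the robot touching nothing.
It also fails if it takes over 64 s, if anything falls off the work surface, if the arm or the gripper's body presses on something with over 40 N, if the wrist force passes 120 N, or if a joint passes its speed limit or range.

## Robot

A 6-joint arm with a two-finger parallel gripper is mounted at the origin on a cart in front of the work surface, level with it; the furniture and walls round the work are solid. World frame = base frame: x ahead of the robot, y to its left, z up, the work surface at z = 0. Lengths are in m, angles in degrees, forces in N, time in s.
With the tool pointing down it reaches from about 0.35 to 0.725 m from the base axis. Payload 6 kg.
Tool frame: the origin (TCP) lies on the mounting face of the last link; the fingertips stand r.tip_extent ahead of it and the grasp point (between the pads) lies 155 mm ahead of it (r.tip_extent is the distance from the TCP to the fingertips, in m); z points along the fingers, y is the line along which they close (so a half turn about z gives the same grasp; the last joint's range is limited). The gripper opens to 85 mm and grips with 20 to 120 N. Pads are 22 mm wide; open, the fingers measure 114 mm over their backs; the gripper's body (76 mm by 85 mm) begins 54 mm behind the grasp point. The pads swing forward as they close: fully open they stand 13 mm farther back than shut.
Start: joints at [83.234, 2.303, 4.859, 0, -92.561, -19.12], TCP at [0.262, 0.54, 0.405] pointing down, gripper open.
Joint ranges: [-146.85, 146.85], [-73.84, 115.35], [-62.03, 85.46], [-188.31, 113.3], [-161.28, -10.13], [-171.36, 171.36]. Speed limits (degrees/s): [147.25, 147.25, 172.46, 180, 180, 180].

## Interface

Orientations are given as [roll, pitch, yaw] about the fixed x, y, z axes, in that order (R = Rz(yaw) Ry(pitch) Rx(roll)).
In Python, from plant import r, readout, optics, hand_in gives the robot as it stands. Calls block until the motion is done:
- r.move_ptp(position, orientation): joint-space move of the TCP to a pose.
- r.move_l(position, max_speed=0.15, rot=None): straight line of the TCP; rot=None keeps the orientation; max_speed is the mean speed in m/s.
- r.move_joints(angles): joint-space move.
- r.command_gripper(opening, effort=None): finger opening in m; effort is the grip in N (None keeps the last); returns when the fingers have stopped.
- r.hold(seconds).
- r.ik(position, orientation): joint angles nearest the present ones, or None.
- readout.get_obs(): the state.
- optics.read_camera(name): name is "scene" or "side" or "wrist"; returns the picture (384x512x3 uint8, blue, green, red); there is no depth.
- optics.get_calibration(name): a dict with "K" (3x3 intrinsics, pixels), "rvec" (rotation vector, rad) and "tvec" (3), from world to camera coordinates, as OpenCV has them; the wrist camera has in their place "mount" (4x4, takes a point from camera to tool coordinates, whose origin is the TCP and whose axes are the flange's). Camera axes: x right, y down, z forward; pixel columns grow to the right and rows downward; lengths in m; the calibration is good to about 2 mm. A picture is of the moment at which its call begins: read the wrist's pose just before it. get_calibration takes no time and is no camera call.
A pose or a line that the arm cannot do raises r.MotionError and nothing moves.
- hand_in(): hands the job in; it is judged then, once.
Trained networks look in the newest picture that a camera, given by its name, has taken for a name from the list of things; names that differ only in an ending like _2 or _b are one class to them, and where a whole thing is asked for, a point or a joint stands for the part that bears it (a point fixed in the world has none). Each returns a list of dicts, best first, with "confidence" (0 to 1); they miss things now and then, are a little off and sometimes report something else, mostly with a low value. They report only what shows in the picture. A call takes as long as a camera call.
- optics.masks_of(camera, label): "region" (384x512 bool, what is visible of it).
- optics.place_of(camera, label): "point" ([x, y, z] in m, in world coordinates, good to about 4 mm: a listed point, or the origin of a listed thing).
The state is a dict: "time_s": time; "q": joint angles; "qd": joint speeds; "joint_efforts": joint torques, N m; "eef_pos": TCP position; "ee_rot": TCP orientation; "contact_force": force on the tool from outside, world axes, zero at the start; "torque": the same for the moment, N m; "gripper_width": finger opening in m; "gripper_force": force on a finger pad.
Only numpy, scipy, OpenCV 4.12 (cv2) and the standard library are available. Lean on these libraries where they do the work, as an engineer would, in place of code of your own. Each camera call takes 0.05 s, during which the arm holds its last target. There are 200 camera calls.

## Working session

There is one attempt and no reset: what is moved stays moved. The work goes in short steps, each a Python script; the robot and the scene stay as the last script left them, time stands still between calls to the robot, and variables do not carry over. Pictures are saved under pics/ and viewed, at most 10 in all, crops included, and the job is handed in when it is done.

```bash
mkdir -p pics; ls
python3 - <<'E'
from plant import r, readout, optics
import cv2,numpy as np
for c in ["scene","side"]:
    im=optics.read_camera(c); cv2.imwrite(f"pics/{c}0.png",im)
    for n in ["dispenser","outlet","catch_spot","gate_handle","bin","bin_handle","bin_mid","cell_1_center","mug","multimeter","solder_spool","tape_roll"]:
        for d in optics.place_of(c,n)[:4]: print(c,n,np.round(d["point"],4),round(d["confidence"],2))
print(readout.get_obs()["time_s"], r.tip_extent)
E
```

```text
pics
plant.py
scene dispenser [ 0.5182 -0.1514 -0.0049] 0.75
scene dispenser [0.5516 0.2822 0.135 ] 0.64
scene outlet [ 0.5393 -0.05    0.0574] 0.97
scene outlet [ 0.6989 -0.2406  0.0014] 0.36
scene catch_spot [ 0.5401 -0.0492  0.057 ] 0.41
scene gate_handle [ 0.4953 -0.2804  0.1485] 0.82
scene bin [0.5501 0.2773 0.0015] 0.73
scene bin_handle [0.5522 0.2808 0.1345] 0.69
scene bin_mid [0.5384 0.2658 0.0578] 0.74
scene mug [ 7.318e-01  2.960e-01 -6.000e-04] 0.87
scene multimeter [ 0.7524  0.0014 -0.0028] 0.61
scene multimeter [0.5526 0.2804 0.1365] 0.15
scene solder_spool [ 0.6934 -0.2389  0.0011] 0.63
scene solder_spool [0.5559 0.281  0.1351] 0.23
scene tape_roll [ 0.7169  0.1285 -0.0012] 0.59
side dispenser [ 0.5177 -0.1454  0.0061] 0.78
side outlet [ 0.5409 -0.0493  0.0566] 0.89
side catch_spot [ 0.5488 -0.0072  0.0014] 0.71
side catch_spot [ 0.5201 -0.1473  0.0031] 0.54
side catch_spot [0.5377 0.2631 0.0523] 0.52
side bin [ 0.5502  0.2821 -0.001 ] 0.96
side bin [ 6.987e-01 -2.434e-01 -1.000e-04] 0.39
side bin_handle [0.5571 0.2823 0.1361] 0.62
side bin_handle [ 0.5514 -0.0065  0.002 ] 0.43
side bin_mid [0.5342 0.2624 0.0538] 0.77
side cell_1_center [0.7548 0.0009 0.002 ] 0.19
side mug [ 0.7277  0.2962 -0.0023] 0.58
side multimeter [ 7.527e-01  7.000e-04 -4.000e-04] 0.66
side multimeter [0.5584 0.2814 0.1349] 0.53
side multimeter [ 0.6967 -0.2444  0.0018] 0.43
side solder_spool [ 0.698  -0.2402  0.0013] 0.78
1.3 0.1734
```

View pics/scene0.png

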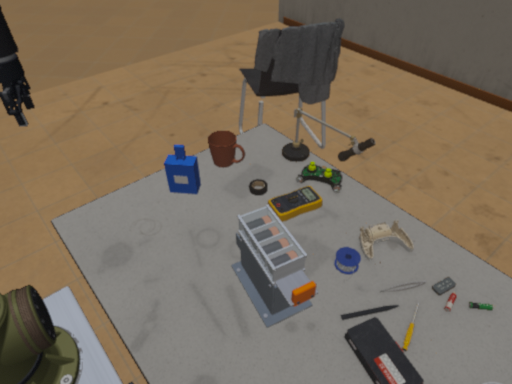

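View pics/side0.png

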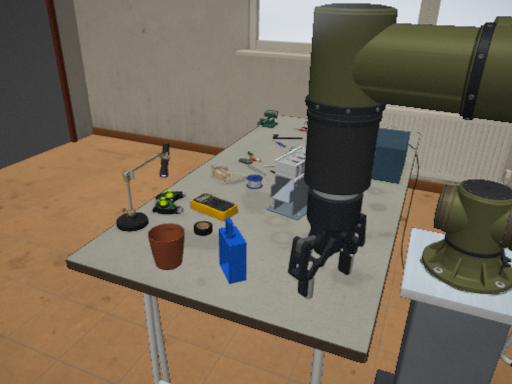

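```bash
cat > h.py <<'E'
from plant import r, readout, optics, hand_in
import cv2,numpy as np
from scipy.optimize import minimize
from scipy.spatial.transform import Rotation as Ro
def cal(c):
    k=optics.get_calibration(c)
    if "rvec" in k: return np.array(k["K"],float),np.array(k["rvec"],float),np.array(k["tvec"],float)
    o=readout.get_obs(); T=np.eye(4); T[:3,:3]=rot(o["ee_rot"]).as_matrix(); T[:3,3]=o["eef_pos"]
    W=np.linalg.inv(T@np.array(k["mount"])); return np.array(k["K"],float),cv2.Rodrigues(W[:3,:3])[0],W[:3,3]
def rot(e): return Ro.from_euler("xyz",e,degrees=True)
def box(x,y,z): return np.array([[a,b,c] for a in x for b in y for c in z],float)
B=[box((-.0225,.0225),(-.043,.043),(0,.111)),box((.0015,.0135),(-.015,.015),(.111,.1575))]
def sil(c3,P):
    m=np.zeros((384*4,512*4),np.uint8)
    for b in B:
        p=cv2.projectPoints(P(b),c3[1],c3[2],c3[0],None)[0][:,0]
        cv2.fillConvexPoly(m,cv2.convexHull(np.round(p*4+1.5).astype(np.int32)),255)
    return cv2.resize(m,(512,384),interpolation=cv2.INTER_AREA)/255.
def fit_bin(views,x0,pose):
    "views: [(calib,mask)], pose(x)->function bin pts->world"
    def f(x): return sum(np.abs(sil(c,pose(x))-m).sum()/m.sum() for c,m in views)
    n=len(x0); s=np.vstack([x0]+[np.array(x0)+np.eye(n)[i]*[.006,.006,.25][i] for i in range(n)])
    o=minimize(f,x0,method="Nelder-Mead",options=dict(initial_simplex=s,maxiter=150)); return o.x,o.fun
def standing(x): return lambda b: Ro.from_euler("z",x[2]).apply(b)+[x[0],x[1],0]
def flat(x): # x,y of origin, yaw of bin z
    M=np.array([[0,-np.sin(x[2]),np.cos(x[2])],[0,np.cos(x[2]),np.sin(x[2])],[1,0,0]])
    M[:,1]=np.cross(M[:,2],M[:,0]); return lambda b: b@M.T+[x[0],x[1],.0225]
def say(s=""):
    o=readout.get_obs(); print(s,"t",round(o["time_s"],2),"pos",np.round(o["eef_pos"],4),"w",round(o["gripper_width"],4),"F",np.round(o["contact_force"],1),"q",np.round(o["q"],0))
E
python3 - <<'E'
from h import *
r.move_ptp([.40,.12,.42],[180,0,90])
V=[]
for c in ["scene","side","wrist"]:
    cc=cal(c); im=optics.read_camera(c); cv2.imwrite(f"pics/{c}1.png",im)
    d=optics.masks_of(c,"bin")
    if d: print(c,d[0]["confidence"],d[0]["region"].sum()); V.append((cc,d[0]["region"].astype(float)))
    for n in ["outlet","gate_handle","dispenser","bin_handle"]:
        for d in optics.place_of(c,n)[:2]: print(c,n,np.round(d["point"],4),round(d["confidence"],2))
for y0 in (.2,.5,.9):
    print(fit_bin(V[:2],[.55,.28,y0],standing),[fit_bin([v],[.55,.28,y0],standing) for v in V])
say()
E
```

```text
scene 0.57 1258
scene outlet [ 0.5408 -0.0501  0.0576] 0.63
scene gate_handle [ 0.4931 -0.2814  0.1476] 0.56
scene dispenser [ 0.5222 -0.1492 -0.001 ] 0.91
scene bin_handle [0.5547 0.2831 0.134 ] 0.77
scene bin_handle [ 6.976e-01 -2.407e-01 -6.000e-04] 0.41
side 0.59 1442
side outlet [ 0.541  -0.052   0.0589] 0.91
side outlet [ 0.5505 -0.0073  0.0032] 0.31
side gate_handle [ 0.4885 -0.283   0.1482] 0.39
side dispenser [ 0.519  -0.1456  0.0038] 0.75
side bin_handle [0.5534 0.2849 0.1363] 0.57
wrist 0.92 7174
wrist dispenser [ 5.202e-01 -1.470e-01  4.000e-04] 0.89
wrist bin_handle [ 0.694  -0.2397 -0.0015] 0.73
(array([0.54921679, 0.27478093, 0.76949944]), np.float64(0.17150947865833477)) [(array([0.54725462, 0.27330485, 0.91344486]), np.float64(0.09608466598085975)), (array([0.54963932, 0.27009245, 0.1985423 ]), np.float64(0.23289548829240433)), (array([0.55251928, 0.27865551, 0.74936918]), np.float64(0.019566298780454475))]
(array([0.54851012, 0.27581784, 0.74646824]), np.float64(0.17234780864975374)) [(array([0.54859175, 0.27489164, 0.88050525]), np.float64(0.0967112441160884)), (array([0.55038245, 0.27294821, 0.75648545]), np.float64(0.05890783497865165)), (array([0.55246272, 0.27871653, 0.74520938]), np.float64(0.019714437210624422))]
(array([0.54918023, 0.27517373, 0.76355174]), np.float64(0.1708738685558654)) [(array([0.5478653 , 0.27434237, 0.91411194]), np.float64(0.09557966270769039)), (array([0.55078785, 0.27219081, 0.7562272 ]), np.float64(0.059030214027358516)), (array([0.55253041, 0.27865305, 0.75054661]), np.float64(0.01944221234632688))]
 t 4.49 pos [0.4  0.12 0.42] w 0.0857 F [ 0.7 -0.4  0.4] q [ 45. -26. -18.   0. -98. 135.]
```

```bash
cat >> h.py <<'E'
def tcp(g,R): return list(np.array(g)-R.apply([0,0,.155]))
def eul(R): return list(R.as_euler("xyz",degrees=True))
E
python3 - <<'E'
from h import *
bx,by,yw=.5515,.278,.75
Rb=Ro.from_euler("z",yw); O=np.array([bx,by,0])
E=O+Rb.apply([-.0225,0,0])
def pose(th,psi,lift,gz=.140):
    Q=Ro.from_rotvec(-np.deg2rad(th)*Rb.apply([0,1,0]))
    g=E+Q.apply(O+Rb.apply([.0075,0,gz])-E)+[0,0,lift]
    R=Q*rot([180,0,psi]); return tcp(g,R),eul(R)
w=np.rad2deg(yw)
for psi in (w,w+180):
    for th in (0,20,40,50,55,60):
        q=r.ik(*pose(th,psi,.006)); print(round(psi),th,None if q is None else np.round(q))
    # later regrasp and place
    for g,p in (([.438,.17,.03],psi),([.5,.17,.12],psi-72),([.5,.17,.12],psi-144),([.56,.07,.03],psi-144)):
        R=rot([180,0,p]); q=r.ik(tcp(g,R),eul(R)); print("  re",round(p),None if q is None else np.round(q))
E
```

```text
43 0 [ 45.   7.  -1.   0. -82.  88.]
43 20 [ 46. -17. -26.   1. -61.  86.]
43 40 [ 48. -43. -51.   5. -42.  83.]
43 50 None
43 55 None
43 60 None
  re 43 [ 46. -13. -33.   0. -70.  87.]
  re -29 [ 41.  -7. -18.   0. -79.  20.]
  re -101 [ 41.  -7. -18.   0. -79. -52.]
  re -101 [ 28.   2. -19.   0. -69. -39.]
223 0 [ 45.   7.  -1.   0. -82. -92.]
223 20 [ 46. -17. -26.   1. -61. -94.]
223 40 [ 48. -43. -51.   5. -42. -97.]
223 50 None
223 55 None
223 60 None
  re 223 [ 46. -13. -33.   0. -70. -93.]
  re 151 [  41.   -7.  -18.    0.  -79. -160.]
  re 79 [ 41.  -7. -18.   0. -79. 128.]
  re 79 [ 28.   2. -19.   0. -69. 141.]
```

Run:
```python
from h import *
bx,by,yw=.5515,.278,.75
Rb=Ro.from_euler("z",yw); O=np.array([bx,by,0]); w=np.rad2deg(yw)
E=O+Rb.apply([-.0225,0,0])
def pose(th,lift,gz=.140):
    Q=Ro.from_rotvec(-np.deg2rad(th)*Rb.apply([0,1,0]))
    g=E+Q.apply(O+Rb.apply([.0075,0,gz])-E)+[0,0,lift]
    R=Q*rot([180,0,w]); return tcp(g,R),eul(R)
r.move_ptp(*pose(0,.07))
r.move_l(pose(0,0)[0],.12)
r.command_gripper(.02,60); say("grip")
for th,l in ((0,.006),(20,.006),(40,.006),(40,.002)):
    p,e=pose(th,l); r.move_l(p,.12,e)
say("tilt")
r.command_gripper(.08); r.hold(.4); say("rel")
p,e=pose(40,.002); R=rot(e); r.move_l(list(np.array(p)-R.apply([0,0,.06])+[0,0,.05]),.25)
r.move_ptp([.38,.12,.40],[180,0,w]); say()
V=[]
for c in ["scene","wrist"]:
    cc=cal(c); im=optics.read_camera(c); cv2.imwrite(f"pics/{c}2.png",im)
    d=optics.masks_of(c,"bin")
    if d: print(c,d[0]["confidence"],d[0]["region"].sum()); V.append((cc,d[0]["region"].astype(float)))
    for n in ["bin","bin_handle","bin_mid","gate_handle","outlet"]:
        for d in optics.place_of(c,n)[:2]: print(c,n,np.round(d["point"],4),round(d["confidence"],2))
x0=[*E[:2],yw+np.pi]
print(x0,[fit_bin([v],x0,flat) for v in V])
```

```text
grip t 6.7 pos [0.5572 0.2831 0.2954] w 0.0289 F [ 1.2 -0.1  1. ] q [ 45.   7.  -2.   0. -81.  88.]
tilt t 9.22 pos [0.4133 0.1493 0.2471] w 0.0294 F [-0.4  0.2 -1.9] q [ 48. -42. -51.   5. -41.  83.]
rel t 10.17 pos [0.4131 0.1491 0.2473] w 0.0801 F [-0.   0.   0.9] q [ 48. -42. -51.   5. -41.  83.]
 t 11.46 pos [0.3802 0.1203 0.3983] w 0.0797 F [-1.   0.6 -0.7] q [ 47. -30. -23.  -0. -97.  86.]
scene 0.89 1327
scene bin [0.5314 0.2616 0.0209] 0.93
scene bin_handle [0.4323 0.1691 0.0318] 0.6
scene bin_mid [0.4936 0.2204 0.0035] 0.61
scene bin_mid [7.163e-01 1.273e-01 4.000e-04] 0.21
scene gate_handle [ 0.4912 -0.2845  0.1442] 0.86
scene outlet [ 0.5391 -0.0498  0.0559] 0.87
wrist 0.95 8222
wrist bin_handle [0.4332 0.1655 0.0285] 0.65
wrist bin_mid [ 4.942e-01  2.196e-01 -4.000e-04] 0.71
wrist outlet [ 0.5423 -0.0459  0.0559] 0.76
[np.float64(0.535037000450339), np.float64(0.262663127899475), 3.891592653589793] [(array([0.53051617, 0.26035011, 3.9158086 ]), np.float64(0.0543079628234112)), (array([0.53655524, 0.26223817, 3.89989161]), np.float64(0.02355755242987489))]
```

Run:
```python
from h import *
o=np.array([.534,.2615]); yb=3.90; gl=.133
yd=np.array([np.cos(np.deg2rad(78.1)),np.sin(np.deg2rad(78.1))])
out=np.array([.5406,-.0495])
g0=np.r_[o+gl*np.array([np.cos(yb),np.sin(yb)]),.030]
p0=np.rad2deg(yb)-180; p1=78.1-180
def T(g,p): R=rot([180,0,p]); return tcp(g,R),eul(R)
g1=np.r_[out+(gl-.0125)*yd,.030]; up=np.array([0,0,1.])
r.move_ptp(*T(g0+.08*up,p0)); r.command_gripper(.06)
r.move_l(T(g0,p0)[0],.15); r.command_gripper(.02,110); say("grip")
r.move_l(T(g0+.075*up,p0)[0],.15); say("lift")
pre=g1+np.r_[.09*yd,0]
r.move_ptp(*T([.49,.20,.105],(p0+p1)/2)); r.move_ptp(*T(pre+.05*up,p1)); say("pre")
im=optics.read_camera("side"); cv2.imwrite("pics/side3.png",im)
r.move_l(T(pre+.002*up,p1)[0],.1); say("low")
c=cal("wrist");im=optics.read_camera("wrist"); cv2.imwrite("pics/wrist3.png",im)
im=optics.read_camera("scene"); cv2.imwrite("pics/scene3.png",im)
for cam in ("scene","wrist"):
  cc=cal(cam)
  for n in ["bin_mid","bin","outlet"]:
    for d in optics.place_of(cam,n)[:1]: print(cam,n,np.round(d["point"],4),round(d["confidence"],2))
  d=optics.masks_of(cam,"bin")
  if d: print(cam,fit_bin([(cc,d[0]["region"].astype(float))],[*(pre[:2]-gl*yd),np.deg2rad(78.1)],flat))
print("expected origin",pre[:2]-gl*yd, np.deg2rad(78.1))
cv2.imwrite("pics/m3.png",np.hstack([cv2.imread("pics/side3.png"),cv2.imread("pics/wrist3.png")])[:, :, :][::1,::1]) 
i=cv2.imread("pics/m3.png"); cv2.imwrite("pics/m3.png",cv2.resize(i,(800,300)))
```

```text
grip t 14.23 pos [0.4378 0.1703 0.1866] w 0.0278 F [-2.3 -0.6  6.1] q [ 46. -14. -33.   0. -71.  87.]
lift t 14.88 pos [0.4371 0.1699 0.2586] w 0.0281 F [ 0.3  0.4 -2.2] q [ 46. -17. -28.  -0. -79.  87.]
pre t 17.03 pos [0.5838 0.1566 0.2352] w 0.0279 F [ 0.6  0.  -1.9] q [ 34.   6.  -9.  -0. -75. -46.]
low t 17.72 pos [0.5839 0.1566 0.1867] w 0.0278 F [-0.7 -0.3 -1.1] q [ 34.   8. -12.   0. -70. -46.]
scene bin_mid [0.5669 0.082  0.0036] 0.81
scene outlet [ 0.5403 -0.0513  0.0544] 0.62
scene (array([0.55248014, 0.0278499 , 1.34065469]), np.float64(0.19621870521147805))
wrist bin_mid [0.568  0.078  0.0022] 0.71
wrist (array([0.55706915, 0.02769902, 1.35967191]), np.float64(0.016477892521276134))
expected origin [0.55658082 0.02633445] 1.3631021458075714
```

View pics/m3.png

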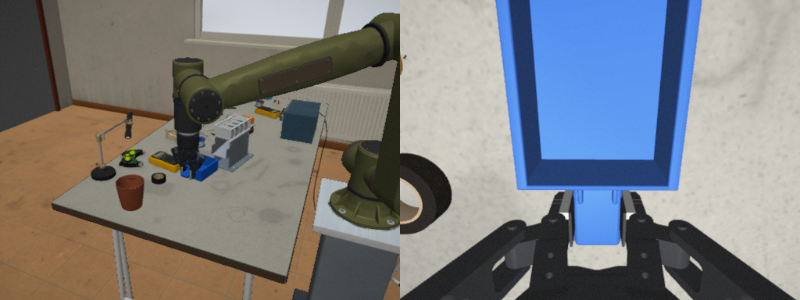

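Run:
```python
from h import *
gl=.133; yd=np.array([np.cos(np.deg2rad(78.1)),np.sin(np.deg2rad(78.1))])
out=np.array([.5406,-.0495]); g1=np.r_[out+(gl-.0135)*yd,.030]; R=rot([180,0,78.1-180])
r.move_l(tcp(g1+[0,0,.002],R),.08); say("in")
r.move_l(tcp(g1,R),.05); r.command_gripper(.06); say("rel")
r.move_l(tcp(g1+[0,0,.12],R),.2)
r.move_ptp([.45,-.13,.43],[180,0,-102]); say("view")
for cam in ("scene","side","wrist"):
  cc=cal(cam); im=optics.read_camera(cam); cv2.imwrite(f"pics/{cam}4.png",im)
  for n in ["bin_mid","bin_handle","outlet","gate_handle","dispenser","cell_1_center"]:
    for d in optics.place_of(cam,n)[:4 if n[0]=="c" else 1]: print(cam,n,np.round(d["point"],4),round(d["confidence"],2))
# mask-fit of orange handle block in wrist view
cc=cal("wrist"); im=cv2.imread("pics/wrist4.png"); hsv=cv2.cvtColor(im,cv2.COLOR_BGR2HSV)
m=cv2.inRange(hsv,(5,150,100),(20,255,255)); print("orange",m.sum()/255, cv2.minAreaRect(cv2.findNonZero(m)) if m.any() else None)
i=np.hstack([cv2.imread("pics/scene4.png"),im]); cv2.imwrite("pics/m4.png",cv2.resize(i,(800,300)))
```

```text
in t 19.5 pos [0.5654 0.0679 0.1871] w 0.0275 F [ 0.4  3.  -0.9] q [ 27.   3. -18.  -0. -70. -39.]
rel t 20.16 pos [0.5652 0.0672 0.1847] w 0.0598 F [0.3 0.9 1. ] q [ 27.   3. -18.   0. -69. -39.]
view t 21.93 pos [ 0.4505 -0.1294  0.4284] w 0.0599 F [-0.7 -0.1 -0.1] q [  9. -18. -11.  -0. -97. -21.]
scene bin_mid [ 0.5518 -0.006   0.0044] 0.94
scene bin_handle [0.566  0.0713 0.0307] 0.84
scene outlet [ 0.5416 -0.0491  0.0568] 0.81
scene gate_handle [ 0.4929 -0.2795  0.1467] 0.7
scene dispenser [ 0.5205 -0.1525 -0.0039] 0.58
side bin_mid [ 0.5482 -0.0095  0.0039] 0.9
side bin_handle [0.5648 0.0727 0.0297] 0.69
side outlet [ 0.5433 -0.0479  0.0549] 0.98
side gate_handle [0.7179 0.1275 0.0008] 0.74
side dispenser [ 0.5204 -0.1433  0.0026] 0.71
wrist bin_mid [ 0.5481 -0.0117  0.002 ] 0.79
wrist bin_handle [0.5673 0.0714 0.0312] 0.85
wrist gate_handle [ 0.489  -0.2803  0.145 ] 0.88
wrist dispenser [ 0.5203 -0.1506  0.0027] 0.58
orange 3338.0 ((105.94648742675781, 155.0099334716797), (110.85321044921875, 329.0778503417969), 13.421834945678711)
```

View pics/m4.png

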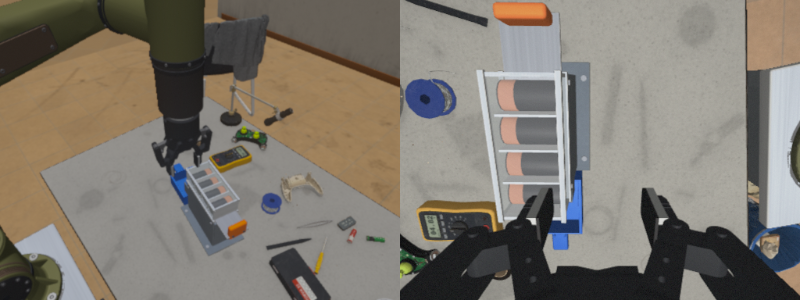

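Run:
```python
from h import *
yd=np.array([np.cos(np.deg2rad(78.1)),np.sin(np.deg2rad(78.1)),0])
g=np.array([.492,-.2815,.153])
best=[]
for psi in (168.1,-11.9):
    R=rot([180,0,psi]); qs=[r.ik(tcp(g+d,R),eul(R)) for d in (np.array([0,0,.06]),yd*.006,-yd*.1)]
    print(psi,[None if q is None else np.round(q) for q in qs])
    if all(q is not None for q in qs): best.append((abs(qs[1][5]-readout.get_obs()["q"][5]),psi))
psi=min(best)[1]; R=rot([180,0,psi])
r.command_gripper(.045)
r.move_ptp(tcp(g+[0,0,.06],R),eul(R)); r.move_l(tcp(g,R),.1); say("down")
r.command_gripper(.005,90); say("grip")
p=np.array(readout.get_obs()["eef_pos"]); 
for k in range(1,9):
    r.move_l(list(p+yd*.002*k),.03); o=readout.get_obs(); f=np.dot(o["contact_force"],yd); d=np.dot(np.array(o["eef_pos"])-p,yd)
    print(k*2,round(d*1e3,2),round(f,1))
    if f<-16: break
say("shut"); print(psi, repr(p), "zero d",d)
```

```text
168.1 [array([ -9.,  -3.,  -4.,  -0., -89., -92.]), array([ -9.,  -2., -10.,  -0., -82., -93.]), array([-20.,   4.,  -4.,   0., -83., -82.])]
-11.9 [array([ -9.,  -3.,  -4.,   0., -89.,  88.]), array([ -9.,  -2., -10.,   0., -82.,  87.]), array([-20.,   4.,  -4.,   0., -83.,  98.])]
down t 25.18 pos [ 0.4922 -0.2815  0.3087] w 0.0449 F [ 0.7 -0.4  0.4] q [ -9.  -2. -10.   0. -82. -92.]
grip t 25.57 pos [ 0.4921 -0.2815  0.309 ] w 0.0127 F [-1.1  2.2  4.3] q [ -9.  -2. -10.   0. -83. -92.]
2 1.94 -1.2
4 3.44 -5.8
6 4.04 -14.0
8 4.65 -22.6
shut t 26.57 pos [ 0.4932 -0.277   0.3092] w 0.0125 F [  2.9 -23.7  -5.4] q [ -9.  -2. -10.   0. -82. -93.]
168.1 array([ 0.49211457, -0.28150764,  0.30904099]) zero d 0.004650562098247637
```

Run:
```python
from h import *
yd=np.array([np.cos(np.deg2rad(78.1)),np.sin(np.deg2rad(78.1)),0])
p=np.array([ 0.49211457, -0.28150764,  0.30904099]); z=.0033
def go(s,v=.07): r.move_l(list(p+yd*(z-s)),v); o=readout.get_obs(); print("gate",round(z-np.dot(np.array(o["eef_pos"])-p,yd),4),round(np.dot(o["contact_force"],yd),1),o["gripper_width"],o["time_s"])
go(.055); r.hold(.8); go(.086); r.hold(1.5)
for cam in ("scene","side","wrist"):
    cv2.imwrite(f"pics/{cam}5.png",optics.read_camera(cam))
    for d in optics.place_of(cam,"cell_1_center")[:6]: print(cam,np.round(d["point"],4),round(d["confidence"],2))
i=np.hstack([cv2.resize(cv2.imread("pics/scene5.png")[150:290,130:290],(400,350)),cv2.resize(cv2.imread("pics/side5.png")[120:260,200:360],(400,350),interpolation=cv2.INTER_CUBIC)]); cv2.imwrite("pics/m5.png",i)
```

```text
gate 0.0556 -2.5 0.012355751280426498 27.5667
gate 0.0862 -2.1 0.012605972957694783 28.9583
scene [0.5635 0.0282 0.0157] 0.48
side [0.5608 0.0283 0.0208] 0.36
```

View pics/m5.png

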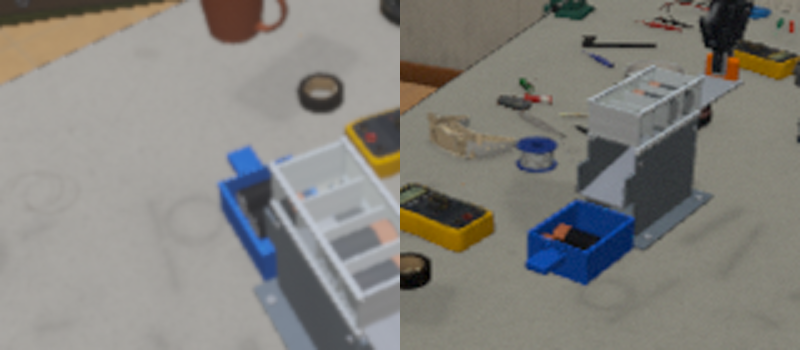

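Run:
```python
from h import *
yd=np.array([np.cos(np.deg2rad(78.1)),np.sin(np.deg2rad(78.1)),0])
p=np.array([ 0.49211457, -0.28150764,  0.30904099]); z=.0033
r.move_l(list(p+yd*(z-.004)),.07)
for k in range(0,7):
    r.move_l(list(p+yd*(z-.002+.0015*k)),.03); o=readout.get_obs(); f=np.dot(o["contact_force"],yd); d=np.dot(np.array(o["eef_pos"])-p,yd)
    print(k,round((z-d)*1e3,2),round(f,1))
    if f<-22: break
r.command_gripper(.045); say("rel")
o=np.array(readout.get_obs()["eef_pos"]); r.move_l(list(o+[0,0,.1]),.2)
r.move_ptp([.45,-.02,.40],[180,0,-102]); r.hold(.3); say("view")
for cam in ("scene","side","wrist"):
    cv2.imwrite(f"pics/{cam}6.png",optics.read_camera(cam))
    for n in ("cell_1_center","gate_handle","bin_mid"):
        for d in optics.place_of(cam,n)[:5 if n[0]=="c" else 1]: print(cam,n,np.round(d["point"],4),round(d["confidence"],2))
i=np.hstack([cv2.imread("pics/wrist6.png"),cv2.imread("pics/scene6.png")]); cv2.imwrite("pics/m6.png",cv2.resize(i,(800,300)))
```

```text
0 2.04 -1.0
1 0.59 -2.4
2 -0.23 -7.5
3 -0.67 -14.5
4 -1.13 -20.7
5 -1.57 -26.9
rel t 34.0 pos [ 0.4941 -0.2724  0.3089] w 0.045 F [-0.7  0.5 -1. ] q [ -8.  -3. -10.  -0. -83. -93.]
view t 35.96 pos [ 0.4502 -0.0206  0.3998] w 0.045 F [ 0.1 -0.3  0.5] q [ 23. -21. -16.  -0. -95. -35.]
scene cell_1_center [0.5645 0.0291 0.017 ] 0.41
scene gate_handle [ 0.4941 -0.2784  0.146 ] 0.65
scene bin_mid [ 0.5502 -0.0054  0.0047] 0.57
side cell_1_center [0.5646 0.0293 0.0215] 0.57
side cell_1_center [ 0.5349 -0.0584  0.0239] 0.2
side gate_handle [ 0.4903 -0.2796  0.1492] 0.4
side bin_mid [ 0.5482 -0.0073  0.0011] 0.71
wrist cell_1_center [0.5594 0.0271 0.0221] 0.73
wrist cell_1_center [ 0.7483 -0.001  -0.0025] 0.34
wrist gate_handle [0.7304 0.2944 0.0039] 0.19
```

View pics/m6.png

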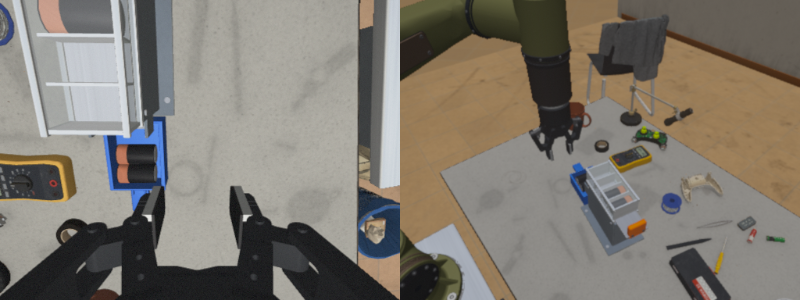

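View pics/side6.png

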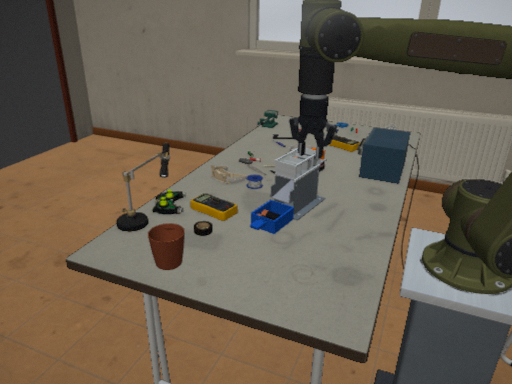

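The wrist view shows both cells side by side in the bin, at about (137,154) and (137,172). The two outlet-side lanes are empty over the closed gate, and cell 3 is still in its lane at (75,15). The scene view shows the handle back at its shut position, about (637,228).

```bash
python3 -c "
from plant import hand_in
print(hand_in())"
```

```text
the job is handed in; nothing more can be done
None
```

The job is handed in at about 36 s of the 64 s allowed: the bin lies mouth up under the outlet with two cells in it, the gate is pushed back to its hard stop, and nothing else on the table was handled; cell 3 shows in its lane in the last picture, while cell 4 was last clearly seen in its lane just before I shut the gate.

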